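Step the channel selector to the marked channel

TASK

On the channel selector with the blue top plate, press the green step button as many times as it takes to bring the yellow stripe of its drum round to the red peg, then let go of the button. Leave the selector with the orange top plate as it is set.

Things in the scene. Friction and masses are not known exactly. Their poses are not given: they have to be found in the camera images.
- blue: Black box 220 x 164 x 60 mm (x, y, z) with a blue top plate, bolted down, placed anew each time. Origin: centre of its underside. On its centreline: a green button 70 mm to -x, a black drum (84 mm across, upright axis) 35 mm to +x under a fixed clear cover (top 72 mm above the table). Round the drum, 62 mm from its axis, are 8 stations 45 degrees apart: 4 pegs, 4 white dots.
- blue_button_top (a point): Centre of the top of the blue box's green button: 38 mm across, 82 mm above the table when up, in a black collar 54 mm across, 66 mm above the table. It goes straight down 12 mm to a stop (1 N to start, about 4 N at the stop) and springs up. Press to the stop at 50 mm/s or slower, and let it come all the way up before the next press.
- blue_drum (a joint): Turn of the blue box's drum in rad, growing counter-clockwise seen from above. Each full press steps it on to the next station (multiples of 0.785); it does not turn back on release and goes on round for ever. It starts within 0.16 of 0, where the stripe points to the box's -y side; the red peg is 2 to 5 steps on. Only the button can turn it.
- blue_pointer (a point): Point that turns with the blue box's drum: straight out along the drum's yellow stripe (38 x 9 mm, from centre to rim; white pips number the drum's other fields), 62 mm from the drum's axis, 70 mm above the table. Seen from above it meets the red peg when the drum is set right.
- red_peg: Red round peg, 15 mm across, 14 mm high, fixed on the blue top plate at one of four stations round the drum (the other three have grey pegs). Origin: centre of its foot, 60 mm above the table, 62 mm from the drum's axis.
- orange_pointer (a point): The same pointer point on the drum of the other selector: same box, drum and green button, but with an orange top plate and grey pegs only. It must stay as set.

How it is judged:
At the end, for the whole second after the job is handed in: The blue selector's yellow stripe stands at the red peg: its pointer point is within 13 mm (about 12 degrees) of the peg, seen from above; the orange selector's pointer is within 10 mm of where it was (horizontal distance between blue_pointer and red_peg below 0.013 m and distance of orange_pointer from where it was at the start of the episode below 0.01 m); the robot touches nothing.
It fails at once if the orange selector's drum is stepped (not (distance of orange_pointer from where it was at the start of the episode below 0.01 m)).
It also fails if it takes over 40 s, if anything falls off the work surface, if the arm or the gripper's body presses on something with over 40 N, if the wrist force passes 120 N, or if a joint passes its speed limit or range.

ROBOT

A 7-joint arm with a two-finger parallel gripper is mounted at the origin on the work surface. World frame = base frame: x ahead of the robot, y to its left, z up, the work surface at z = 0. Lengths are in m, angles in rad, forces in N, time in s.
With the tool pointing down it reaches from about 0.4 to 0.85 m from the base axis. Payload 10.4 kg.
Tool frame: the origin (TCP) lies midway between the tips of the shut fingers; the grasp point (between the pads) lies manip.grip_depth behind it (manip.grip_depth is the distance from the TCP to the grasp point, in m); z points along the fingers, x is the direction in which the jaws open and shut, and the axes are right-handed (so a half turn about z gives the same grasp; the last joint's range is limited). The gripper opens to 85 mm and grips with 20 to 120 N. Pads are 22 mm wide; open, the fingers measure 114 mm over their backs; the gripper's body (76 mm by 85 mm) begins 54 mm behind the grasp point. The pads swing forward as they close: fully open they stand 13 mm farther back than shut.
Start: joints at [1.143, 0.332, -0.065, 1.46, 0.022, 1.35, -0.088], TCP at [0.246, -0.575, 0.231] pointing down, gripper open.
Joint ranges: [-2.6, 2.6], [-0.5, 2.12], [-1.47, 1.34], [0.16, 2.42], [-1.27, 4.41], [0.06, 2.06], [-2.6, 2.6]. Speed limits (rad/s): [2.22, 2.22, 2.79, 2.79, 3.14, 3.14, 3.14].

INTERFACE

Orientations are given as a unit quaternion [x, y, z, w].
In Python, from workcell import manip gives the robot as it stands. The module is installed in compiled form; this text tells all that it offers.
- The arm moves only by the tool send_rows, never from a script. Its argument "steps" is a list of rows, each a list of 2 entries, a list of its own where there are three numbers: the shift along the tool's x, y, z in m, then the turn about the tool's z in rad. In form: [[[x, y, z], spin], ...]. A call has exactly 8 rows; each row is the pose to reach, as a shift and turn from the pose commanded when the call began, along the tool's axes at that moment; what a row does not reach only later rows make up. A row lasts 1/8 s, in which the tool goes at most 62.5 mm and 10.7 degrees, less where a joint would pass 70% of its speed; a pose out of reach is approached as far as the arm can. A call with a gripper value outside its range is refused whole. "hand" is the opening, from 0 (shut) to 1 (fully open), set as the call begins (left out, the last holds). The fingers move at their own pace and stop on an object; "force" is the grip in N (left out, the last holds). Time passes only in rows, so rows that repeat a pose let the fingers close, or fill a call up. It gives the time, the measured TCP pose, the force and the opening at its end, in the units of the state.
- manip.get_obs(): the state, without advancing time (a new reading comes with each control period).
- manip.camera(name): name is "scene" or "top" or "wrist"; returns (picture, depth): 384x512x3 uint8, red, green, blue; 384x512 float32, m along the optical axis (not along the pixel's ray), 0 where there is no reading.
- manip.camera_info(name): a dict with "intrinsics" (3x3 intrinsics, pixels), "dist_coeffs" ([k1, k2, p1, p2, k3] as OpenCV has them; the pictures are not rectified), "pose" (4x4, takes a point from camera to world coordinates); the wrist camera has in their place "T_tool_cam" (4x4, takes a point from camera to tool coordinates, whose origin is the TCP and whose axes are the tool frame's). Camera axes: x right, y up, looking along -z (the intrinsics and any distortion apply to the point x, -y, -z); pixel columns grow to the right and rows downward; lengths in m; the calibration is good to about 2 mm. A picture is of the moment at which its call begins: read the wrist's pose just before it. camera_info takes no time and is no camera call.
- manip.hand_in(): hands the job in, once; it reports no verdict.
The state is a dict: "clock": time; "joint_pos": joint angles; "joint_velocities": joint speeds; "tau": joint torques, N m; "position": TCP position; "ee_rot": TCP orientation; "ft_force": force on the tool from outside, world axes, zero at the start; "torque": the same for the moment, N m; "grip_width": opening from 0.0 (shut) to 1.0 (fully open).
Only numpy, scipy, OpenCV 4.12 (cv2) and the standard library are available. Lean on these libraries where they do the work, as an engineer would, in place of code of your own. Each camera call takes 0.05 s, during which the arm holds its last target.

## Working session

There is one attempt and no reset: what is moved stays moved. The work goes in short steps, Python scripts to look and compute and a tool call to move; the robot and the scene stay as the last step left them, time stands still between calls to the robot, and variables do not carry over. Pictures are saved under pics/ and viewed, and the job is handed in when it is done.

Besides the shell and the picture viewer there is one more tool, called in YAML: its name, and indented under it one key for each argument. send_rows: Moves the arm, as the interface text tells. Its arguments: {"type":"object","properties":{"steps":{"type":"array"},"hand":{"type":"number"},"force":{"type":"number"}},"required":["steps"]}

```bash
mkdir -p pics; python3 - <<'E'
from workcell import manip
import cv2,numpy as np
o=manip.get_obs();print(o)
for n in("top","scene"):
    p,d=manip.camera(n);cv2.imwrite(f"pics/{n}0.png",p[:,:,::-1]);np.savez(f"{n}0.npz",p=p,d=d)
    print(n,manip.camera_info(n))
print(manip.camera_info("wrist"),manip.grip_depth)
E
```

```text
{'clock': 0.0, 'joint_pos': array([ 1.14342255,  0.33288669, -0.0647278 ,  1.46093065,  0.02157714,
        1.34990941, -0.08851206]), 'joint_velocities': array([ 0.00116658,  0.00080564, -0.00030877, -0.00019208, -0.00042007,
       -0.00106222,  0.00083579]), 'tau': array([ 1.03316877e-03, -6.25453591e+01,  4.93118924e-02, -3.91589892e+01,
        1.61150121e-02,  9.91568493e-03, -1.69283425e-05]), 'position': array([ 0.24600093, -0.57414162,  0.23051184]), 'ee_rot': array([ 8.34816638e-01, -5.50527621e-01, -6.10453318e-04, -3.81441555e-04]), 'ft_force': array([-0.39529427,  0.08519788,  0.15399162]), 'torque': array([-0.05294968,  0.00070823, -0.01934131]), 'grip_width': 1.0008858845988704}
top {'intrinsics': array([[405.59606373,   0.        , 250.7517654 ],
       [  0.        , 405.59606373, 192.71579175],
       [  0.        ,   0.        ,   1.        ]]), 'dist_coeffs': array([-0.14175691,  0.        ,  0.        ,  0.        ,  0.        ]), 'pose': array([[-0.01970833,  0.99505007, -0.09740091,  0.49477715],
       [-0.99980474, -0.01947478,  0.00334802, -0.00542872],
    
[... 555 characters left out ...]
,  0.63095351],
       [ 0.        ,  0.        ,  0.        ,  1.        ]])}
{'intrinsics': array([[314.85188894,   0.        , 259.19229621],
       [  0.        , 314.85188894, 194.93070484],
       [  0.        ,   0.        ,   1.        ]]), 'dist_coeffs': array([-0.04838941,  0.        ,  0.        ,  0.        ,  0.        ]), 'T_tool_cam': array([[ 9.99999895e-01, -1.85789958e-04, -4.17897935e-04,
        -4.85222744e-04],
       [-3.12690583e-04, -9.44571098e-01, -3.28306781e-01,
        -8.53735530e-02],
       [-3.33738209e-04,  3.28306877e-01, -9.44571058e-01,
        -1.42586109e-01],
       [ 0.00000000e+00,  0.00000000e+00,  0.00000000e+00,
         1.00000000e+00]])} 0.0187
```

View pics/top0.png

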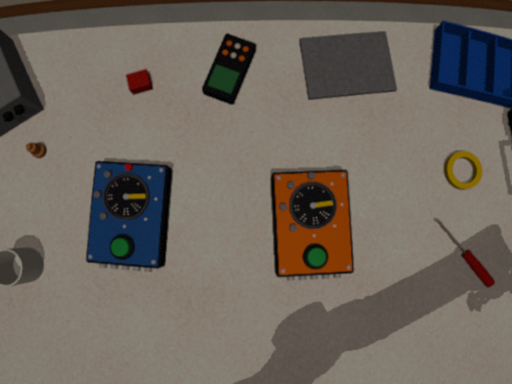

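View pics/scene0.png

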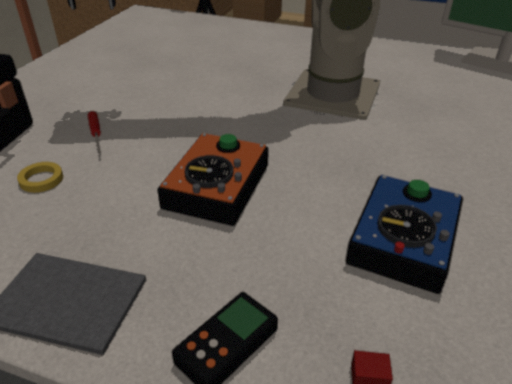

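The top view shows the blue box at left: button (121,246), drum (127,197), stripe pointing right and the red peg at (128,167), about 90° counter-clockwise, so probably 2 steps. The orange box is at right, button (316,256). Next I'll measure them.

```bash
cat > h.py <<'E'
import cv2,numpy as np
def ray(px,info,z,pose=None):
    P=info['pose'] if pose is None else pose
    u=cv2.undistortPoints(np.array([[px]],float),info['intrinsics'],info['dist_coeffs'])[0,0]
    d=P[:3,:3]@np.array([u[0],-u[1],-1]);o=P[:3,3]
    return o+d*(z-o[2])/d[2]
def blobs(p,lo,hi,amin=8):
    h=cv2.cvtColor(p,cv2.COLOR_RGB2HSV)
    m=cv2.inRange(h,np.array(lo),np.array(hi))
    n,l,s,c=cv2.connectedComponentsWithStats(m)
    return [(c[i].round(1),s[i]) for i in range(1,n) if s[i][4]>=amin]
E
python3 - <<'E'
from workcell import manip
from h import *
for n in("top","scene"):
    p=np.load(n+"0.npz")['p'];I=manip.camera_info(n)
    for nm,lo,hi,z in(("green",(50,120,50),(80,255,255),.082),("yellow",(22,120,100),(35,255,255),.07),("red",(0,180,90),(4,255,255),.074)):
        for c,s in blobs(p,lo,hi): print(n,nm,c,s,ray(c,I,z).round(4))
p=np.load("top0.npz")['p']
cv2.imwrite("pics/crop.png",cv2.resize(p[150:280,70:190,::-1],None,fx=4.5,fy=4.5,interpolation=cv2.INTER_CUBIC))
E
```

```text
top green [223.1  78.5] [209  65  30  28 520] [0.8182 0.0454 0.082 ]
top green [119.4 246.8] [111 238  18  18 260] [0.4695 0.2614 0.082 ]
top green [316.5 256.8] [308 248  18  19 270] [ 0.4428 -0.1378  0.082 ]
top yellow [463.9 169.6] [447 151  35  38 507] [ 0.6172 -0.4704  0.07  ]
top yellow [136.8 195.6] [129 194  16   4  61] [0.5746 0.2286 0.07  ]
top yellow [323.7 203.4] [316 201  17   6  67] [ 0.551  -0.1581  0.07  ]
top red [137.5  79.1] [127  70  22  19 281] [0.8264 0.2309 0.074 ]
top red [128.2 166.4] [126 164   5   6  23] [0.6358 0.2465 0.074 ]
scene green [227.5 140.7] [220 135  16  13 166] [ 0.4535 -0.1326  0.082 ]
scene green [418.8 187.9] [409 181  20  16 231] [0.4793 0.2636 0.082 ]
scene green [257.8 311.9] [255 310   7   4   8] [0.8505 0.0789 0.082 ]
scene green [251.2 315.2] [249 314   5   3   8] [0.8589 0.0722 0.082 ]
scene yellow [ 38.6 174.4] [ 18 162  43  25 413] [ 0.6814 -0.4383  0.07  ]
scene yellow [197.7 168.2] [190 167  16   4  31] [ 0.5523 -0.1566  0.07  ]
scene yellow [392.4 220.7] [383 218  20   7  54] [0.5751 0.2303 0.07  ]
scene red [399.7 245. ] [396 243   8   5  32] [0.6364 0.2491 0.074 ]
scene red [360.8 356.4] [356 352  15  11  66] [0.8634 0.226  0.074 ]
scene red [371.2 368.6] [364 358  17  19  99] [0.876  0.2414 0.074 ]
scene red [384.5 367.4] [378 358  13  20 145] [0.8682 0.2569 0.074 ]
scene red [359.6 370. ] [357 364   8  11  49] [0.8832 0.228  0.074 ]
```

View pics/crop.png

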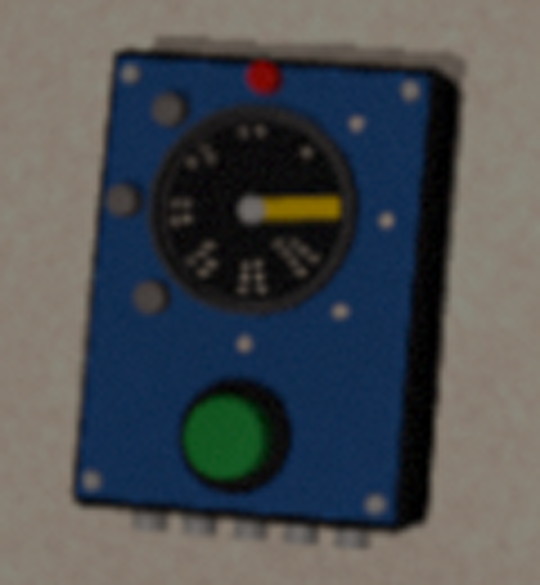

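The red peg is 2 steps on, with no peg or stripe ambiguity. The button is at about (0.471, 0.262). I'll go round on an arc with the fingers shut.

```bash
cat >> h.py <<'E'
from scipy.spatial.transform import Rotation as R
def delta(pts):
    from workcell import manip
    o=manip.get_obs();Rm=R.from_quat(o['ee_rot'])
    for p in pts: print(p,(Rm.inv().apply(np.array(p)-o['position'])).round(3))
E
python3 - <<'E'
from h import *
a0,a1=-1.166,.507
delta([((r:=.625-.086*t)*np.cos(a0+(a1-a0)*t),r*np.sin(a0+(a1-a0)*t),.18) for t in np.linspace(0,1,17)[1:]])
delta([(.471,.262,.14)])
E
```

```text
(np.float64(0.30214003444580906), np.float64(-0.5409681508278332), 0.18) [-0.008 -0.065  0.051]
(np.float64(0.3538553925622496), np.float64(-0.5020850761122224), 0.18) [-0.024 -0.128  0.051]
(np.float64(0.40078834400498836), np.float64(-0.45836390448500547), 0.18) [-0.045 -0.188  0.051]
(np.float64(0.4424986940813554), np.float64(-0.41037440921224005), 0.18) [-0.073 -0.245  0.051]
(np.float64(0.4786125228234942), np.float64(-0.35872492054710986), 0.18) [-0.106 -0.299  0.051]
(np.float64(0.5088253770430664), np.float64(-0.3040547618061281), 0.18) [-0.145 -0.348  0.051]
(np.float64(0.5329046125404712), np.float64(-0.24702644505819674), 0.18) [-0.188 -0.393  0.051]
(np.float64(0.5506908716262761), np.float64(-0.1883177206411875), 0.18) [-0.235 -0.432  0.051]
(np.float64(0.56209869143492), np.float64(-0.12861357514722427), 0.18) [-0.285 -0.466  0.051]
(np.float64(0.5671162487555503), np.float64(-0.06859827182540998), 0.18) [-0.338 -0.494  0.051]
(np.float64(0.5658042571520135), np.float64(-0.008947525560630996), 0.18) [-0.394 -0.517  0.051]
(np.float64(0.5582940418770479), np.float64(0.049679098266665736), 0.18) [-0.45  -0.533  0.051]
(np.float64(0.5447848273931566), np.float64(0.10664547560590008), 0.18) [-0.508 -0.543  0.051]
(np.float64(0.5255402810892265), np.float64(0.16134582564372965), 0.18) [-0.566 -0.547  0.051]
(np.float64(0.5008843649299245), np.float64(0.21321114791151574), 0.18) [-0.623 -0.544  0.051]
(np.float64(0.4711965542049805), np.float64(0.2617151262448406), 0.18) [-0.68  -0.536  0.051]
(0.471, 0.262, 0.14) [-0.68  -0.536  0.091]
```

send_rows:
  steps:
    - [[-0.005,-0.04,0],0]
    - [[-0.012,-0.09,0],0]
    - [[-0.03,-0.145,0],0]
    - [[-0.052,-0.2,0],0]
    - [[-0.08,-0.255,0],0]
    - [[-0.112,-0.305,0],0]
    - [[-0.145,-0.348,0],0]
    - [[-0.18,-0.385,0],0]
  hand: 0

```text
clock: 1.1
position: [0.5299, -0.2554, 0.2309]
ee_rot: [0.835, -0.55, -0.0, -0.0]
ft_force: [0.9, 0.2, 0.1]
grip_width: 0.003
```

```bash
python3 - <<'E'
from h import *
from workcell import manip
o=manip.get_obs();print(o['position'],o['ee_rot'],o['joint_pos'].round(2),o['grip_width'])
delta([(.55,-.19,.23),(.567,-.068,.23),(.558,.05,.23),(.525,.161,.22),(.471,.262,.14)])
E
```

```text
[ 0.5298812  -0.25539282  0.23090845] [ 8.35008110e-01 -5.50237566e-01 -2.72738805e-04 -4.74854750e-05] [ 0.62  0.27 -0.3   1.55  0.08  1.33 -0.85] 0.002915295346634222
(0.55, -0.19, 0.23) [-0.052 -0.044  0.001]
(0.567, -0.068, 0.23) [-0.158 -0.108  0.001]
(0.558, 0.05, 0.23) [-0.27  -0.146  0.001]
(0.525, 0.161, 0.22) [-0.385 -0.16   0.011]
(0.471, 0.262, 0.14) [-0.499 -0.15   0.091]
```

send_rows:
  steps:
    - [[-0.045,-0.038,0],0]
    - [[-0.092,-0.072,0],0]
    - [[-0.142,-0.1,0],0]
    - [[-0.195,-0.122,0],0]
    - [[-0.25,-0.14,0],0]
    - [[-0.305,-0.152,0],0]
    - [[-0.36,-0.158,0],0]
    - [[-0.41,-0.159,0.01],0]

```text
clock: 2.1
position: [0.5132, 0.1842, 0.2215]
ee_rot: [0.835, -0.55, 0.0, -0.0]
ft_force: [1.2, 0.7, -0.8]
grip_width: 0.001
```

```bash
python3 - <<'E'
from h import *
from workcell import manip
o=manip.get_obs();print(o['position'],o['joint_pos'].round(2))
p,d=manip.camera("wrist");cv2.imwrite("pics/w1.png",p[:,:,::-1])
I=manip.camera_info("wrist");T=np.eye(4);T[:3,:3]=R.from_quat(o['ee_rot']).as_matrix();T[:3,3]=o['position'];P=T@I['T_tool_cam']
for nm,lo,hi,z in(("green",(50,120,50),(80,255,255),.082),("red",(0,180,90),(4,255,255),.074)):
    for c,s in blobs(p,lo,hi): print(nm,c,s,ray(c,I,z,P).round(4))
delta([(.471,.262,.14)])
E
```

```text
[0.5132337  0.18420169 0.22151692] [ 0.09  0.21 -0.59  1.66  0.12  1.3  -1.69]
green [167.3 188.5] [ 147  168   42   42 1322] [0.4732 0.262  0.082 ]
green [481.7 332.2] [464 316  37  33 885] [ 0.4483 -0.1259  0.082 ]
red [246.8  20.2] [239  11  16  20 249] [0.6358 0.2484 0.074 ]
(0.471, 0.262, 0.14) [-0.08   0.006  0.08 ]
```

View pics/w1.png

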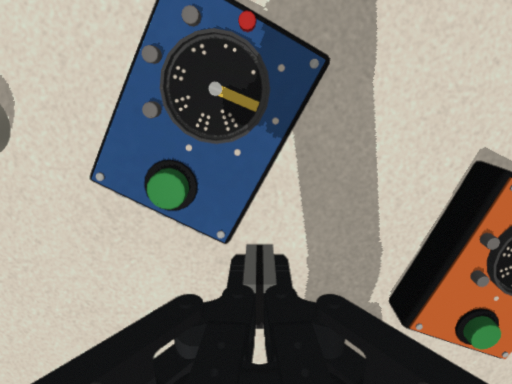

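The wrist view agrees: button (167,188) → (0.473, 0.262), red peg (247,20), stripe two stations away. Now I'll move above the button.

send_rows:
  steps:
    - [[-0.04,0.003,0.01],0]
    - [[-0.08,0.006,0.04],0]
    - [[-0.08,0.006,0.07],0]
    - [[-0.08,0.006,0.095],0]
    - [[-0.08,0.006,0.115],0]
    - [[-0.08,0.006,0.122],0]
    - [[-0.08,0.006,0.125],0]
    - [[-0.08,0.006,0.125],0]

```text
clock: 3.15
position: [0.4772, 0.2533, 0.0968]
ee_rot: [0.835, -0.551, 0.0, -0.0]
ft_force: [-0.2, 0.2, 0.3]
grip_width: 0.001
```

```bash
python3 - <<'E'
from h import *
from workcell import manip
o=manip.get_obs();print(o['position'],o['joint_pos'].round(2),o['ft_force'])
delta([(.472,.262,.070)])
E
```

```text
[0.47715783 0.2533179  0.09681561] [-0.04  0.33 -0.62  1.82  0.22  1.06 -1.9 ] [-0.21163336  0.17128505  0.29314851]
(0.472, 0.262, 0.07) [-0.01   0.001  0.027]
```

send_rows:
  steps:
    - [[-0.005,0,0.004],0]
    - [[-0.01,0.001,0.008],0]
    - [[-0.01,0.001,0.012],0]
    - [[-0.01,0.001,0.016],0]
    - [[-0.01,0.001,0.02],0]
    - [[-0.01,0.001,0.023],0]
    - [[-0.01,0.001,0.026],0]
    - [[-0.01,0.001,0.028],0]

```text
clock: 4.15
position: [0.4722, 0.2623, 0.0698]
ee_rot: [0.835, -0.551, 0.0, 0.0]
ft_force: [-12.0, -6.9, 36.6]
grip_width: -0.003
```

The force reads 36 N at z 0.070, so the button is on its stop. Releasing fully and checking the drum.

send_rows:
  steps:
    - [[0,0,-0.004],0]
    - [[0,0,-0.008],0]
    - [[0,0,-0.012],0]
    - [[0,0,-0.017],0]
    - [[0,0,-0.022],0]
    - [[0,0,-0.025],0]
    - [[0,0,-0.025],0]
    - [[0,0,-0.025],0]

```text
clock: 5.15
position: [0.4719, 0.262, 0.0931]
ee_rot: [0.835, -0.551, -0.0, 0.0]
ft_force: [-0.3, -0.1, 0.5]
grip_width: -0.001
```

```bash
python3 - <<'E'
from h import *
from workcell import manip
o=manip.get_obs();print(o['position'],o['ft_force'])
a,_=manip.camera("top");b,_=manip.camera("scene");w,_=manip.camera("wrist")
a=cv2.resize(a[150:280,70:190],(400,433));b=cv2.resize(b[160:300,330:480],(400,373))
c=np.zeros((433,800,3),np.uint8);c[:,:400]=a;c[:373,400:]=b
cv2.imwrite("pics/p1.png",c[:,:,::-1]);cv2.imwrite("pics/w2.png",w[:,:,::-1])
E
```

```text
[0.47186806 0.26195161 0.09313401] [-0.25341393 -0.07670071  0.45995124]
```

View pics/p1.png

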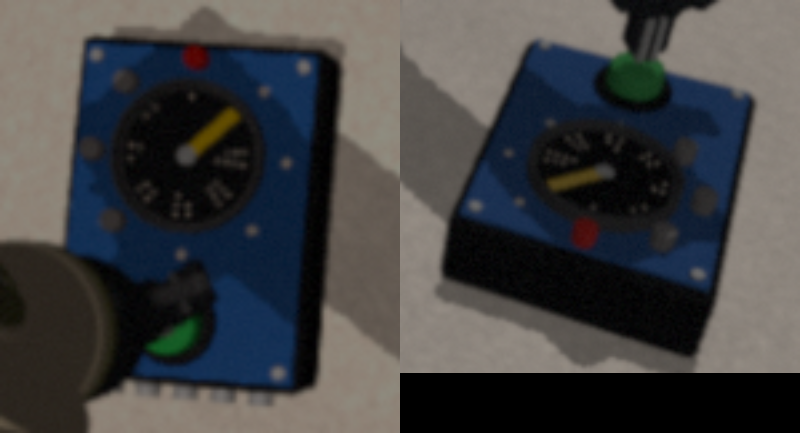

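View pics/w2.png

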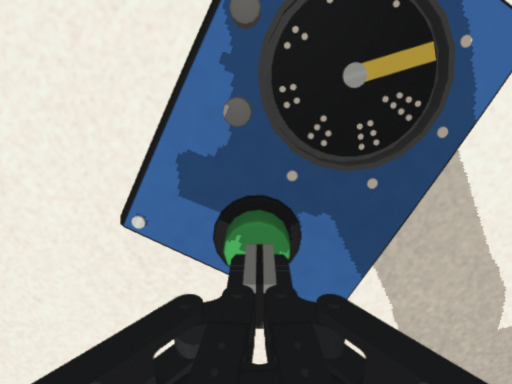

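One press gave one step: the stripe is now at 45°, one station from the red peg (at (195,57) in the top crop), and the button is up. Second press.

send_rows:
  steps:
    - [[0,0,0.004],0]
    - [[0,0,0.008],0]
    - [[0,0,0.012],0]
    - [[0,0,0.016],0]
    - [[0,0,0.019],0]
    - [[0,0,0.022],0]
    - [[0,0,0.025],0]
    - [[0,0,0.025],0]

```text
clock: 6.3
position: [0.4721, 0.2621, 0.0699]
ee_rot: [0.835, -0.551, 0.001, 0.0]
ft_force: [-9.1, -6.7, 25.1]
grip_width: -0.001
```

send_rows:
  steps:
    - [[0,0,-0.004],0]
    - [[0,0,-0.008],0]
    - [[0,0,-0.012],0]
    - [[0,0,-0.017],0]
    - [[0,0,-0.025],0]
    - [[0,0,-0.045],0]
    - [[0,0,-0.07],0]
    - [[0,0,-0.1],0]

```text
clock: 7.3
position: [0.4717, 0.2619, 0.1692]
ee_rot: [0.835, -0.55, -0.0, 0.0]
ft_force: [0.3, -0.3, 0.7]
grip_width: -0.003
```

send_rows:
  steps:
    - [[0.03,0,-0.02],0]
    - [[0.06,0,-0.03],0]
    - [[0.08,0,-0.03],0]
    - [[0.08,0,-0.03],0]
    - [[0.08,0,-0.03],0]
    - [[0.08,0,-0.03],0]
    - [[0.08,0,-0.03],0]
    - [[0.08,0,-0.03],0]

```text
clock: 8.3
position: [0.5033, 0.1888, 0.1983]
ee_rot: [0.835, -0.55, -0.0, 0.0]
ft_force: [0.5, -0.7, 1.1]
grip_width: 0.004
```

```bash
python3 - <<'E'
from h import *
from workcell import manip
o=manip.get_obs();print(o['position'],o['ft_force'])
I=manip.camera_info("top");a,_=manip.camera("top");b,_=manip.camera("scene");w,_=manip.camera("wrist")
for nm,lo,hi,z in(("yellow",(22,120,70),(35,255,255),.07),("red",(0,180,70),(4,255,255),.074)):
    for c,s in blobs(a,lo,hi): print(nm,c,s,ray(c,I,z).round(4))
cv2.imwrite("pics/t2.png",a[:,:,::-1])
a=cv2.resize(a[150:280,70:190],(400,433));b=cv2.resize(b[160:300,330:480],(400,373))
c=np.zeros((433,800,3),np.uint8);c[:,:400]=a;c[:373,400:]=b
cv2.imwrite("pics/p2.png",c[:,:,::-1])
E
```

```text
[0.50331772 0.18882219 0.19825436] [ 0.54813345 -0.685021    1.12673082]
yellow [463.3 169.8] [446 151  36  38 591] [ 0.6168 -0.4689  0.07  ]
yellow [126.5 185.1] [124 177   6  17  87] [0.5971 0.2509 0.07  ]
yellow [324.  203.5] [316 200  17   8  93] [ 0.5507 -0.1588  0.07  ]
red [138.   79.6] [127  70  23  20 318] [0.8252 0.2298 0.074 ]
red [128.1 166.2] [126 163   5   7  22] [0.6363 0.2468 0.074 ]
red [478.3 269. ] [463 251  31  36 362] [ 0.4031 -0.489   0.074 ]
```

View pics/p2.png

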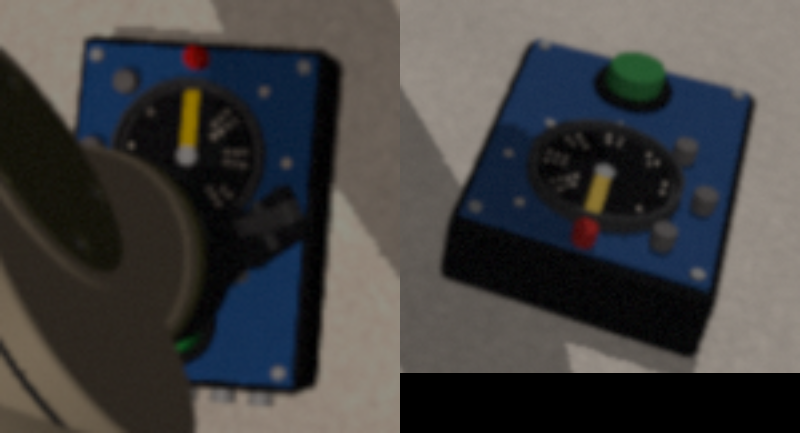

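View pics/t2.png

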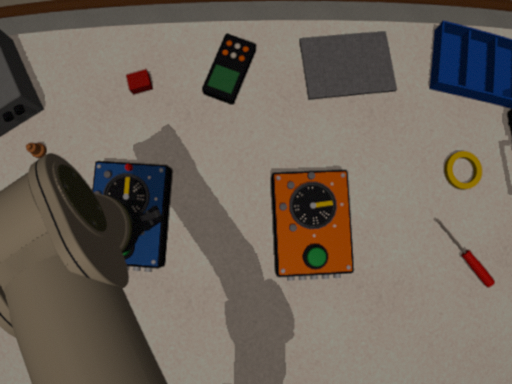

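The stripe (126,185) points at the red peg (128,166) in both views, the button is up, and the orange selector's stripe hasn't moved. Handing in.

```bash
python3 -c "
from workcell import manip
print(manip.hand_in())"
```

```text
the job is handed in; nothing more can be done
None
```

I pressed the blue selector's green button twice, with shut fingers at about 32 mm/s. Each press went to the stop and was fully released. I then backed the arm off to about 0.2 m height and handed the job in at about 8.5 s, with no verdict reported.

- **Blue selector:** the drum moved one station per press. In the last top and scene pictures its yellow stripe points straight at the red peg, and the button is up.
- **Orange selector:** its stripe sits at the same place as at the start, to within 1 mm.
- **Forces:** the wrist read up to about 37 N in height while pressing and about 1 N once clear of everything. That is more than the button's 4 N, because I commanded about 1 mm past the stop.
- **Disagreement:** the scene camera put the button up to 10 mm off from the top and wrist cameras. Its colour mask included the button's side, so I used the other two, which agreed to within 4 mm.

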